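# Shut the intake flaps and draw the filter cassette

## Task

Service the bench filter unit: press both intake flaps down until each clicks shut, then pinch the two side catches of the filter cassette together between the fingers and draw it straight up out of its well. Finish while still holding it: upright and still in the air by its pinched catches, its bottom at least 5 cm above the unit's top, touching nothing but the gripper. Leave the flaps shut, and the jars, brush and other things where they are.

Things in the scene. Friction and masses are not known exactly. Their poses are not given: they have to be found in the camera images.
- filter_unit: Fixed grey sheet-metal box, 200 (x) x 300 (y) x 75 high, flat top 75 above the table; origin: centre of its underside; x points away from its louvred front (roughly away from the robot), y to its left, z up. In the middle of its top is the cassette's well (a pocket 94 x 33), on the left and right a round intake, centre 102 to the side, under a hinged flap.
- flap_left (a joint): Angle in rad of the left (+y) aluminium flap: 0 shut, flat on the unit, grows as it opens (at most 1.2); starts at 0.45 to 0.85. Its stiff hinge keeps any angle. The rod on its free edge must snap down past a small sprung roller in front of it: it stops there at 0.10, and takes about 4 N more at the edge (8 N at mid-length); then the roller holds it at 0 to 0.01.
- flap_right (a joint): The same for the right (-y) flap.
- flap_left_hinge (a point): Middle of the left flap's hinge line, at the flap's back: it runs along the unit's y at unit x = +45, 79 above the table. The flap is 87 long from hinge line to free front edge, 80 wide, 4 thick (2 above and below the hinge line); shut, its upper face is 81 above the table.
- flap_left_edge (a point): Middle of the left flap's free edge, on the rod's axis.
- flap_right_hinge (a point): Middle of the right flap's hinge line; sizes as the left one's.
- flap_right_edge (a point): Middle of the right flap's free edge, on the rod's axis.
- cassette: Loose black filter cassette, slab 90 (x) x 30 (y) x 92 high, 0.2 to 0.5 kg; origin: centre of its underside; axes as the unit's while seated. Seated upright in the well, underside 15 and top 107 above the table, 2 mm of play. A grey sprung catch beside each broad face (+y left, -y right) locks it in: it cannot be lifted unless both are pushed in 4 mm or more.
- cassette_top (a point): Centre of the cassette's top face.
- catch_left (a joint): Inward travel in m of the left catch: 0 at rest, 0.006 fully in (then against its stop, so that it can be gripped hard); sprung outward, 3.6 N at first and 11 N fully in.
- catch_right (a joint): The same for the right catch.
- catch_left_pad (a point): Middle of the outer face of the left catch's grip area, 101 above the table while seated; push it towards the cassette. The catch is an upright blade 28 wide (x), 5 thick, its top 117 above the table (42 above the unit's top, 10 above the cassette's). The two blades' outer faces are 54 apart at rest, 42 apart pinched fully in.
- catch_right_pad (a point): The same on the right catch.
- jar_a: paint jar, white with a dyed band, 48 dia x 58 high, stands beside the unit; not part of the job. Origin: centre of its underside.
- jar_b: paint jar, white with a dyed band, 52 dia x 64 high, stands on the unit's other side; not part of the job. Origin: centre of its underside.
- pot: small paint pot, 32 dia x 36 high, standing on the unit's top near its front edge; not part of the job. Origin: centre of its underside.
- brush: paint brush 170 long lying across the unit's top behind the flaps' hinges; not part of the job. Origin: on its underside, at the middle of its length.
- doll: turned wooden doll blank, 54 dia x 82 high, behind the unit; not part of the job. Origin: centre of its underside.
- tape: roll of paper tape, 68 dia x 22 high, lying flat behind the unit; not part of the job. Origin: centre of its underside.
Mind the look-alikes: they are no part of the job. Of the things shaped like the cassette, the black one is meant.

How it is judged:
On the way, in this order (a step that is already met when the one before it is completed fails the run):
1. both flaps are snapped shut, the cassette still seated (value of joint each of flap_left, flap_right below 0.035 rad and distance of cassette from where it was at the start of the episode below 0.008 m), for 0.2 s.
2. both catches are pinched in by the fingers, the cassette still in its well (value of joint each of catch_left, catch_right above 0.004 m and contact force between each of catch_left, catch_right and the fingers above 1 N and height (world z) of cassette below 0.05 m), for 0.05 s.
At the end, for the whole second after the job is handed in: Both flaps within 0.035 rad of shut; the cassette's underside at least 118 mm above the table (43 mm above the unit's top), leaning less than 0.3 rad, still (under 30 mm/s), both catches pushed in more than 3 mm with the fingers pressing each with over 1 N, the cassette not touching the unit (value of joint each of flap_left, flap_right below 0.035 rad and height (world z) of cassette above 0.118 m and angle between cassette's own z axis and vertical below 0.3 rad and linear speed of cassette below 0.03 m/s and value of joint each of catch_left, catch_right above 0.003 m and contact force between each of catch_left, catch_right and the fingers above 1 N and contact force between cassette and filter_unit below 0.1 N); the arm keeps its last pose, push and grip.
It fails at once if a jar, the pot, the brush, the doll blank or the tape is moved by more than 40 mm (distance of any of jar_a, jar_b, pot, brush, doll, tape from where it was at the start of the episode above 0.04 m).
It also fails if it takes over 58 s, if anything falls off the work surface, if the arm or the gripper's body presses on something with over 40 N, if the wrist force passes 120 N, or if a joint passes its speed limit or range.

## Robot

A 7-joint arm with a two-finger parallel gripper is mounted at the origin on the work surface. World frame = base frame: x ahead of the robot, y to its left, z up, the work surface at z = 0. Lengths are in m, angles in rad, forces in N, time in s.
With the tool pointing down it reaches from about 0.35 to 0.9 m from the base axis. Payload 19.9 kg.
Tool frame: the origin (TCP) lies midway between the tips of the shut fingers; the grasp point (between the pads) lies 19 mm behind it; z points along the fingers, y is the line along which they close (so a half turn about z gives the same grasp; the last joint's range is limited). The gripper opens to 85 mm and grips with 20 to 120 N. Pads are 22 mm wide; open, the fingers measure 114 mm over their backs; the gripper's body (76 mm by 85 mm) begins 54 mm behind the grasp point. The pads swing forward as they close: fully open they stand 13 mm farther back than shut.
Start: joints at [-1.21, 0.417, -0.01, 1.614, 0.005, 1.111, -0.053], TCP at [0.245, 0.575, 0.231] pointing down, gripper open.
Joint ranges: [-2.81, 2.81], [-0.39, 2.02], [-1.27, 1.25], [0.06, 2.57], [-1.19, 4.33], [0.19, 2], [-2.82, 2.82]. Speed limits (rad/s): [1.89, 1.89, 2.39, 2.39, 3.01, 3.01, 3.01].

## Interface

Orientations are given as [roll, pitch, yaw] about the fixed x, y, z axes, in that order (R = Rz(yaw) Ry(pitch) Rx(roll)).
In Python, from cell import ctrl, imaging, ticket gives the robot as it stands. The module is installed in compiled form; this text tells all that it offers.
- The arm moves only by the shell command python3 -m jog 'ROWS' [FORCE]. ROWS is JSON, a list that holds one entry, the list of rows, each a list of 7 numbers: the turn, a rotation vector about the tool's x, y, z in units of 45 degrees (1.0 is 45 degrees), then the shift along the tool's x, y, z in units of 0.25 m (1.0 is 0.25 m), then the closure, from -1 (fully open) to 1 (shut). In form: [[[ax, ay, az, dx, dy, dz, gripper], ...]]. A call has 1 to 10 rows; each row shifts and turns the commanded pose from where the row before left it, along the tool's axes as they then stand; what a row does not reach is not made up. A row lasts 1/10 s, in which the tool goes at most 50 mm and 8.59 degrees, less where a joint would pass 70% of its speed; a pose out of reach is approached as far as the arm can. A call with a number of a shift or a turn outside -1 to 1 is refused whole. A call with a gripper value outside its range is refused whole. The fingers move at their own pace and stop on an object; FORCE is the grip in N (left out, the last holds). Time passes only in rows, so rows that do not move let the fingers close. It gives the time, the measured TCP pose, the force, the opening and the grip force at its end, in the units of the state.
- ctrl.state(): the state, without advancing time (a new reading comes with each control period).
- imaging.read_camera(name): name is "scene" or "top"; returns a dict with "pixels" (384x512x3 uint8, red, green, blue), "camera_matrix" (3x3 intrinsics, pixels), "dist" ([k1, k2, p1, p2, k3] as OpenCV has them; the pictures are not rectified), "rvec" (rotation vector, rad) and "tvec" (3), from world to camera coordinates, as OpenCV has them. Camera axes: x right, y down, z forward; pixel columns grow to the right and rows downward; lengths in m; the calibration is good to about 2 mm. A picture is of the moment at which its call begins. There is no depth.
- ticket.finish_job(): hands the job in; it is judged then, once.
The state is a dict: "clock": time; "joints": joint angles; "qd": joint speeds; "effort": joint torques, N m; "tcp_pos": TCP position; "tool_rot": TCP orientation; "force": force on the tool from outside, world axes, zero at the start; "wrist_torque": the same for the moment, N m; "finger_gap": finger opening in m; "grasp_force": force on a finger pad.
Only numpy, scipy, OpenCV 4.12 (cv2) and the standard library are available. Lean on these libraries where they do the work, as an engineer would, in place of code of your own. Each camera call takes 0.05 s, during which the arm holds its last target. There are 200 camera calls.

## Working session

There is one attempt and no reset: what is moved stays moved. The work goes in short steps, Python scripts to look and compute and a shell command to move; the robot and the scene stay as the last step left them, time stands still between calls to the robot, and variables do not carry over. Pictures are saved under pics/ and viewed, at most 10 in all, crops included, and the job is handed in when it is done.

```bash
mkdir -p pics; ls; python3 - <<'E'
from cell import ctrl,imaging
import cv2,pickle
s=ctrl.state();print({k:s[k] for k in('clock','tcp_pos','tool_rot','force','finger_gap')})
d={}
for n in('scene','top'):
    c=imaging.read_camera(n);d[n]=c
    cv2.imwrite(f'pics/{n}0.png',cv2.resize(c['pixels'][:,:,::-1],(800,600),interpolation=cv2.INTER_CUBIC))
pickle.dump(d,open('c0.pkl','wb'))
E
```

```text
pics
{'clock': 0.0, 'tcp_pos': array([0.24488761, 0.57463402, 0.23064606]), 'tool_rot': array([-3.14033088e+00,  8.68623175e-05,  2.73869220e+00]), 'force': array([ 0.01505892, -0.17579634,  0.26423161]), 'finger_gap': 0.08521636255620221}
```

View pics/scene0.png

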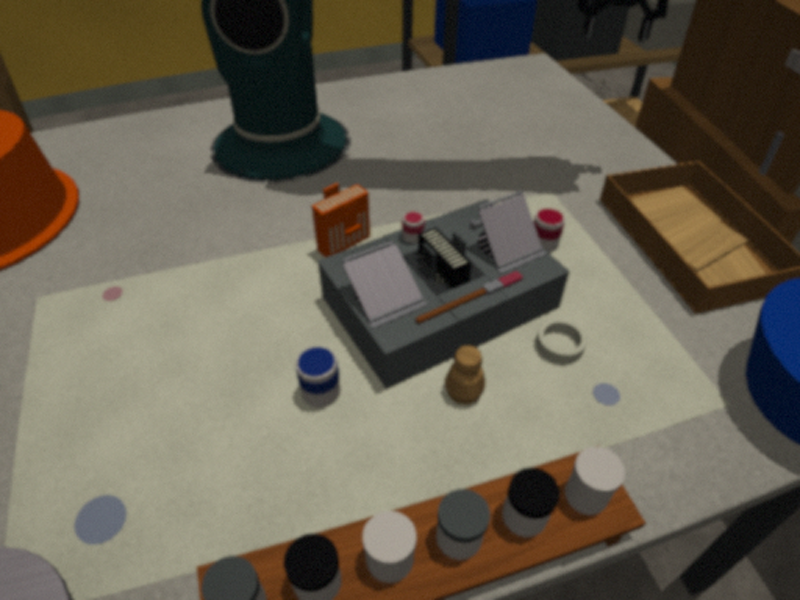

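View pics/top0.png

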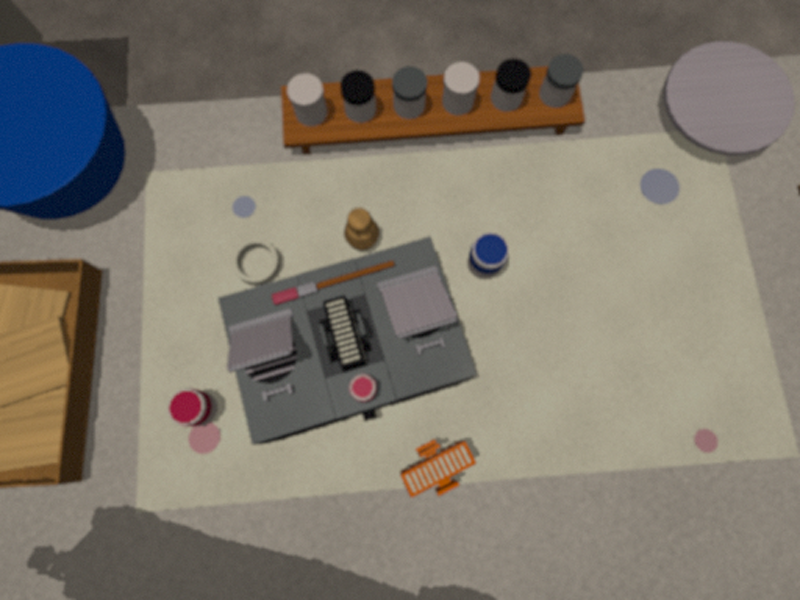

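The scene view looks from behind the unit towards the robot. In the top view, up is away from the robot: the unit is at about (220–477, 240–442), the black cassette at (345,332), the flaps at (262,340) and (418,302), and the pot at (362,388). The orange cassette is a decoy. I'll enlarge both views to pick points.

```bash
cat > h.py <<'E'
import cv2,numpy as np,pickle
def ray(c,uv):
    R=cv2.Rodrigues(np.array(c['rvec'],float))[0];t=np.array(c['tvec'],float).ravel()
    p=cv2.undistortPoints(np.array(uv,float).reshape(-1,1,2),np.array(c['camera_matrix']),np.array(c['dist'],float)).reshape(-1,2)
    return -R.T@t,np.c_[p,np.ones(len(p))]@R
def onz(c,uv,z):
    o,d=ray(c,uv);return o+d*((z-o[2])/d[:,2])[:,None]
def crop(c,x,y,w,h,k,name):
    im=cv2.resize(c['pixels'][y:y+h,x:x+w,::-1],None,fx=k,fy=k,interpolation=cv2.INTER_CUBIC)
    im=cv2.convertScaleAbs(im,alpha=1.5)
    for i in range(0,w,20):cv2.putText(im,str(x+i),(i*k,9),0,.35,(0,255,255));cv2.line(im,(i*k,10),(i*k,16),(0,255,255))
    for i in range(0,h,20):cv2.putText(im,str(y+i),(0,i*k+4),0,.35,(0,255,255))
    cv2.imwrite(name,im)
E
python3 - <<'E'
from h import *
d=pickle.load(open('c0.pkl','rb'))
crop(d['top'],135,150,176,136,4,'pics/t1.png')
crop(d['scene'],190,115,196,132,4,'pics/s1.png')
c=d['top'];print(ray(c,[(0,0)])[0],ray(d['scene'],[(0,0)])[0])
print(onz(c,np.array([(432,240),(477,378),(254,442),(220,298)])*.64,.075))
E
```

```text
[0.39633629 0.08927047 0.80134649] [ 1.10504471 -0.10245969  0.63815547]
[[ 0.65433297  0.02413299  0.075     ]
 [ 0.46186365 -0.01539389  0.075     ]
 [ 0.40607602  0.27298704  0.075     ]
 [ 0.59646818  0.31428497  0.075     ]]
```

View pics/t1.png

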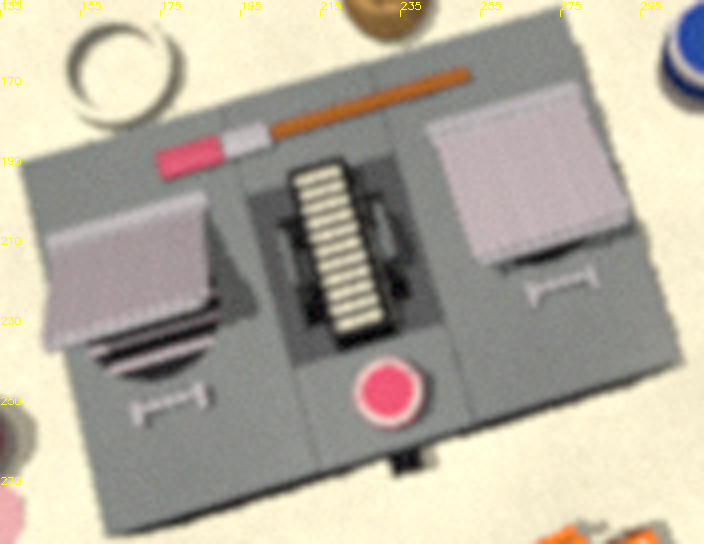

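View pics/s1.png

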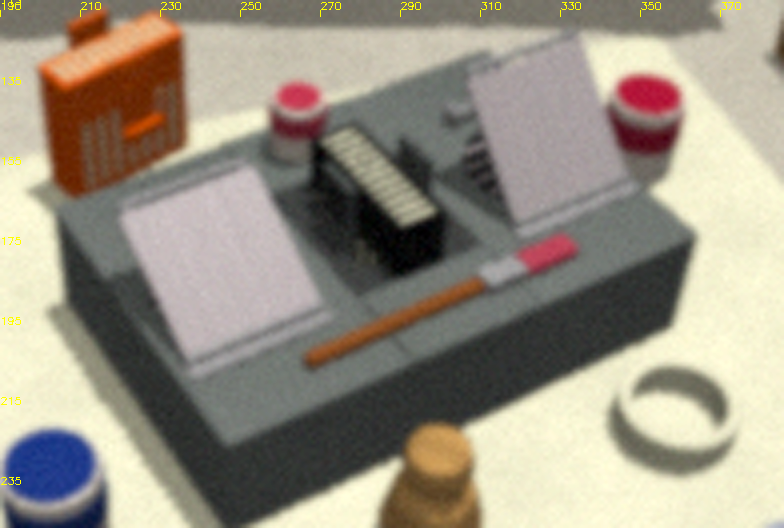

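The enlarged views give the unit's corners, the cassette's cream top and the flaps' free edges: right flap at scene crop (120,210)–(245,163), left flap at (470,65)–(578,35). Now I'll work out positions.

```bash
python3 - <<'E'
from h import *
d=pickle.load(open('c0.pkl','rb'));c=d['top'];s=d['scene']
T=lambda a:np.array(a,float)/4+[135,150]
S=lambda a:np.array(a,float)/4+[190,115]
P=onz(c,T([(568,8),(684,362),(108,534),(22,163)]),.075)[:,:2]
Q=onz(s,S([(228,444),(60,205),(490,52),(694,236)]),.075)[:,:2]
M=np.array([(.1,-.15),(-.1,-.15),(-.1,.15),(.1,.15)])
def fit(A):
    a=A-A.mean(0);H=(M.T@a);th=np.arctan2(H[0,1]-H[1,0],H[0,0]+H[1,1]);R=np.array([[np.cos(th),-np.sin(th)],[np.sin(th),np.cos(th)]])
    print(A.mean(0),th,((a@R)-M).round(4).tolist());return A.mean(0),th,R
m,th,R=fit(P); fit(Q)
U=lambda p:np.c_[(p[:,:2]-m)@R,p[:,2]]
print('cassette',U(onz(c,T([(290,172),(340,158),(398,330),(340,348)]),.107)).mean(0), U(onz(s,S([(318,138),(355,125),(440,210),(398,228)]),.107)).mean(0))
pot=onz(c,T([(389,392)]),.036+.075);print('pot',pot,U(pot))
for n,y,e,t in(('R',-.102,[(120,210),(245,163)],[(483,264),(630,217)]),('L',.102,[(470,65),(578,35)],[(46,348),(208,303)])):
    for cam,px in((s,S(e).mean(0)),(c,T(t).mean(0))):
        o,v=ray(cam,[px]);ou=np.r_[(o[:2]-m)@R,o[2]];vu=np.r_[v[0,:2]@R,v[0,2]]
        p=ou+vu*(y-ou[1])/vu[1]
        # y-plane ill-conditioned: intersect with radius-87 arc as check
        f=min(np.linspace(0,1.2,241),key=lambda q:np.linalg.norm(np.cross(np.array([.045-.087*np.cos(q),y,.079+.087*np.sin(q)])-ou,vu/np.linalg.norm(vu))))
        print(n,p,'angle',f)
W=lambda x,y:m+R@np.array([x,y])
for n,x,y in(('hR',.045,-.102),('eR',-.042,-.102),('hL',.045,.102),('eL',-.042,.102),('c',0,0)):print(n,W(x,y))
E
```

```text
[0.53096977 0.14862446] 0.20510521489612638 [[-0.0014, 0.0008], [0.0012, 0.0012], [0.0022, -0.0015], [-0.002, -0.0005]]
[0.53658971 0.15085574] 0.20383877707164794 [[-0.0013, 0.0026], [0.0021, 0.0035], [0.0028, -0.0023], [-0.0036, -0.0038]]
cassette [-0.00102187  0.00056812  0.107     ] [0.00328049 0.00106348 0.107     ]
pot [[0.45875207 0.13017664 0.111     ]] [[-0.07446125 -0.00335255  0.111     ]]
R [-0.02390369 -0.102       0.12160943] angle 0.445
R [-0.02684515 -0.102       0.11018262] angle 0.545
L [-0.00766337  0.102       0.14586647] angle 0.91
L [-0.01468274  0.102       0.1466141 ] angle 0.8250000000000001
hR [0.5958009  0.05792758]
eR [0.51062446 0.04020828]
hL [0.55425219 0.25765165]
eL [0.46907575 0.23993235]
c [0.53096977 0.14862446]
```

```bash
cat > need.py <<'E'
# usage: need.py ux uy z  -> remaining shift in tool units (total), unit-frame position now
import sys;from h import *;from scipy.spatial.transform import Rotation as Ro
from cell import ctrl
m=np.array([.533,.1495]);th=.2048
s=ctrl.state();p=np.array(s['tcp_pos']);Rt=Ro.from_euler('xyz',s['tool_rot'])
R=np.array([[np.cos(th),-np.sin(th)],[np.sin(th),np.cos(th)]])
print('unit pos',((p[:2]-m)@R).round(4),p[2].round(4),'t',s['clock'],'F',np.round(s['force'],1),'gap',s['finger_gap'],'grip',s['grasp_force'])
x,y,z=map(float,sys.argv[1:4]);t=np.r_[m+R@[x,y],z]
G=Ro.from_matrix(np.array([[-np.cos(th),-np.sin(th),0],[-np.sin(th),np.cos(th),0],[0,0,-1]]))
print('shift',(Rt.inv().apply(t-p)/.25).round(3),'turn',((Rt.inv()*G).as_rotvec()/(np.pi/4)).round(3))
E
python3 -m jog '[[[0,0,-0.155,0,0,0,1],[0,0,-0.155,0,0,0,1],[0,0,-0.155,0,0,0,1],[0,0,-0.155,0,0,0,1],[0,0,-0.155,0,0,0,1],[0,0,0,0,0,0,1]]]' 40
python3 need.py 0.005 0.102 0.19
```

```text
clock: 0.7
tcp_pos: [0.245, 0.5747, 0.2309]
tool_rot: [-3.141, -0.001, -2.934]
force: [0.1, -0.3, -0.1]
finger_gap: 0.0003
grasp_force: 0.0
unit pos [-0.1955  0.4749] 0.2309 t 0.7 F [ 0.1 -0.3 -0.1] gap 0.0002687245973758075 grip 0.0
shift [-0.797 -1.494  0.164] turn [-0.001 -0.001  0.004]
```

```bash
python3 -m jog '[[[0,0,0,-0.08,-0.15,0,1],[0,0,0,-0.08,-0.15,0,1],[0,0,0,-0.08,-0.15,0,1],[0,0,0,-0.08,-0.15,0,1],[0,0,0,-0.08,-0.15,0,1],[0,0,0,-0.08,-0.15,0,1],[0,0,0,-0.08,-0.15,0,1],[0,0,0,-0.08,-0.15,0,1],[0,0,0,-0.08,-0.15,0,1],[0,0,0,-0.08,-0.15,0,1]]]'
python3 need.py 0.005 0.102 0.15
```

```text
clock: 1.7
tcp_pos: [0.5183, 0.2473, 0.2313]
tool_rot: [3.142, -0.0, -2.94]
force: [0.8, 1.6, 0.5]
finger_gap: 0.0001
grasp_force: 0.0
unit pos [0.0054 0.0987] 0.2313 t 1.7 F [0.8 1.6 0.5] gap 9.887826904209498e-05 grip 0.0
shift [0.002 0.013 0.325] turn [ 0.    -0.    -0.004]
```

```bash
python3 -m jog '[[[0,0,0,0,0.013,0.12,1],[0,0,0,0,0,0.12,1],[0,0,0,0,0,0.08,1],[0,0,0,0,0,0.02,1],[0,0,0,0,0,0.02,1],[0,0,0,0,0,0.02,1],[0,0,0,0,0,0.02,1]]]'
python3 -m jog '[[[0,0,0,0,0,0.02,1],[0,0,0,0,0,0.02,1],[0,0,0,0,0,0.02,1],[0,0,0,0,0,0.02,1],[0,0,0,0,0,0.02,1]]]'
python3 need.py -0.02 0.102 0.1
```

```text
clock: 2.4
tcp_pos: [0.5172, 0.2522, 0.1319]
tool_rot: [3.141, 0.001, -2.936]
force: [0.8, 0.5, 0.8]
finger_gap: -0.0002
grasp_force: 0.3
clock: 2.9
tcp_pos: [0.5167, 0.2519, 0.1059]
tool_rot: [-3.141, -0.0, -2.936]
force: [-0.9, 0.9, 1.2]
finger_gap: 0.0001
grasp_force: 0.4
unit pos [0.0049 0.1036] 0.1059 t 2.9 F [-0.9  0.9  1.2] gap 5.5737292611302334e-05 grip 0.3662185650318861
shift [ 0.1   -0.006  0.024] turn [-0.    -0.     0.001]
```

```bash
python3 - <<'E'
from h import *
from cell import imaging
crop(imaging.read_camera('scene'),190,85,196,150,4,'pics/s2.png')
E
```

```text
(no output)
```

View pics/s2.png

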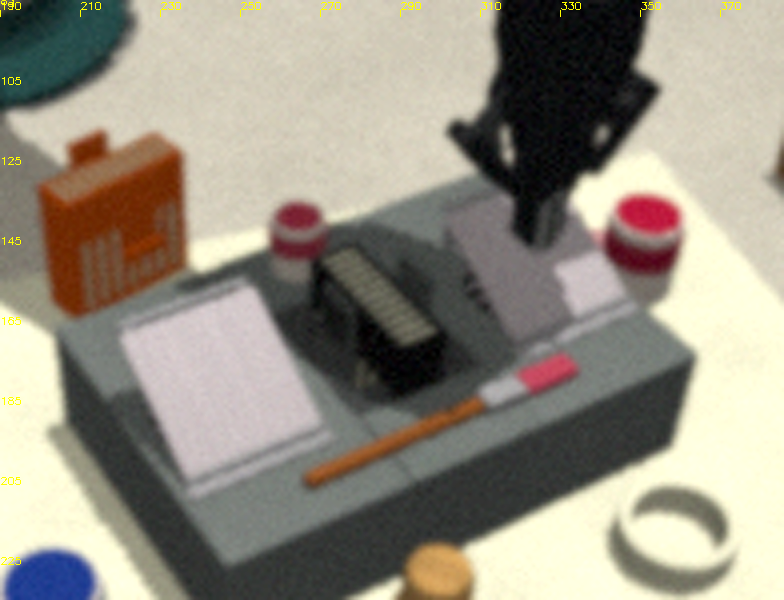

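The picture shows the fingers at (540,235) holding the left flap part way down, with everything else untouched. Next I move the fingers forward and press near the free edge.

```bash
python3 -m jog '[[[0,0,0,0,-0.006,-0.08,1],[0,0,0,0.05,0,0,1],[0,0,0,0.05,0,0,1],[0,0,0,0,0,0.04,1],[0,0,0,0,0,0.04,1],[0,0,0,0,0,0.03,1],[0,0,0,0,0,0.02,1],[0,0,0,0,0,0.02,1]]]'
python3 -m jog '[[[0,0,0,0,0,0.01,1],[0,0,0,0,0,0.01,1],[0,0,0,0,0,0.01,1],[0,0,0,0,0,0.0,1]]]'
python3 need.py -0.02 0.102 0.081
```

```text
clock: 3.75
tcp_pos: [0.4926, 0.2453, 0.088]
tool_rot: [-3.141, -0.001, -2.936]
force: [-2.4, -1.4, 10.2]
finger_gap: -0.0
grasp_force: 5.7
clock: 4.15
tcp_pos: [0.4928, 0.2454, 0.0811]
tool_rot: [-3.142, 0.0, -2.936]
force: [-0.5, 0.4, 0.4]
finger_gap: -0.0001
grasp_force: 0.0
unit pos [-0.0199  0.1021] 0.0811 t 4.15 F [-0.5  0.4  0.4] gap -7.471973855413824e-05 grip 0.0
shift [ 0.    -0.     0.001] turn [-0.     0.     0.001]
```

The force rose to 10 N and then dropped away, which means the flap snapped shut. I'll press a little to confirm, then go to the right flap.

```bash
python3 -m jog '[[[0,0,0,0,0,0.008,1],[0,0,0,0,0,0.0,1]]]'
python3 -m jog '[[[0,0,0,0,0,-0.15,1],[0,0,0,0,0,-0.2,1],[0,0,0,0,0,-0.1,1]]]'
python3 need.py 0 -0.102 0.16
```

```text
clock: 4.35
tcp_pos: [0.4929, 0.2455, 0.0805]
tool_rot: [3.141, 0.001, -2.936]
force: [-8.8, -4.6, 27.0]
finger_gap: 0.0003
grasp_force: 13.8
clock: 4.65
tcp_pos: [0.4936, 0.2458, 0.1954]
tool_rot: [3.141, 0.004, -2.936]
force: [-0.1, -0.8, 0.2]
finger_gap: 0.0001
grasp_force: 0.0
unit pos [-0.019   0.1023] 0.1954 t 4.65 F [-0.1 -0.8  0.2] gap 0.0001412990379454306 grip 0.0
shift [-0.075 -0.818  0.141] turn [0.001 0.005 0.001]
```

```bash
python3 -m jog '[[[0,0,0,-0.008,-0.136,0,1],[0,0,0,-0.008,-0.136,0,1],[0,0,0,-0.008,-0.136,0,1],[0,0,0,-0.008,-0.136,0,1],[0,0,0,-0.008,-0.136,0,1],[0,0,0,-0.008,-0.138,0,1],[0,0,0,0,0,0.12,1],[0,0,0,0,0,0.12,1],[0,0,0,0,0,0.05,1]]]'
python3 -m jog '[[[0,0,0,0,0,0.02,1],[0,0,0,0,0,0.02,1],[0,0,0,0,0,0.02,1],[0,0,0,0,0,0.02,1],[0,0,0,0,0,0.01,1],[0,0,0,0,0,0,1]]]'
python3 need.py -0.02 -0.102 0.1
```

```text
clock: 5.55
tcp_pos: [0.5451, 0.0473, 0.117]
tool_rot: [3.142, -0.003, -2.936]
force: [-0.2, 0.4, 0.3]
finger_gap: 0.0
grasp_force: 0.2
clock: 6.15
tcp_pos: [0.5461, 0.0477, 0.0967]
tool_rot: [-3.142, -0.0, -2.936]
force: [0.7, -0.3, 0.9]
finger_gap: -0.0001
grasp_force: 0.0
unit pos [-0.0079 -0.1024] 0.0967 t 6.15 F [ 0.7 -0.3  0.9] gap -0.00013279081897062792 grip 0.0
shift [ 0.049  0.002 -0.013] turn [-0.    -0.     0.001]
```

```bash
python3 -m jog '[[[0,0,0,0,0,-0.06,1],[0,0,0,0.049,0.002,0,1],[0,0,0,0,0,0.04,1],[0,0,0,0,0,0.03,1],[0,0,0,0,0,0.02,1],[0,0,0,0,0,0.01,1],[0,0,0,0,0,0.01,1],[0,0,0,0,0,0.01,1]]]'
python3 need.py -0.02 -0.102 0.081
python3 -m jog '[[[0,0,0,0,0,0.006,1],[0,0,0,0,0,0.003,1],[0,0,0,0,0,0.0,1]]]'
```

```text
clock: 6.95
tcp_pos: [0.534, 0.0456, 0.0812]
tool_rot: [-3.141, -0.0, -2.936]
force: [0.5, 0.3, 1.4]
finger_gap: -0.0001
grasp_force: 0.2
unit pos [-0.0201 -0.1019] 0.0812 t 6.95 F [0.5 0.3 1.4] gap -6.072978686048872e-05 grip 0.20776226810085063
shift [-0.    -0.     0.001] turn [-0.    -0.     0.001]
clock: 7.25
tcp_pos: [0.5342, 0.0456, 0.0805]
tool_rot: [3.141, 0.0, -2.936]
force: [-11.6, -1.2, 26.8]
finger_gap: 0.0001
grasp_force: 13.9
```

Both flaps are shut. I'll lift, open the fingers and move over the cassette.

```bash
python3 -m jog '[[[0,0,0,0,0,-0.15,1],[0,0,0,0,0,-0.2,1],[0,0,0,0,0,-0.15,-1],[0,0,0,-0.02,0.136,0,-1],[0,0,0,-0.03,0.136,0,-1],[0,0,0,-0.03,0.136,0,-1],[0,0,0,0,0,0,-1],[0,0,0,0,0,0,-1]]]'
python3 need.py -0.001 0 0.16
python3 - <<'E'
from h import *
from cell import imaging
crop(imaging.read_camera('scene'),190,85,196,150,4,'pics/s3.png')
crop(imaging.read_camera('top'),135,150,176,136,4,'pics/t3.png')
E
```

```text
clock: 8.05
tcp_pos: [0.5327, 0.1501, 0.2042]
tool_rot: [-3.141, -0.0, -2.934]
force: [0.0, 0.1, -0.9]
finger_gap: 0.0846
grasp_force: 0.0
unit pos [-0.0002  0.0006] 0.2042 t 8.05 F [ 0.   0.1 -0.9] gap 0.08463625203889498 grip 0.0
shift [ 0.003 -0.002  0.177] turn [-0.    -0.     0.003]
```

View pics/s3.png

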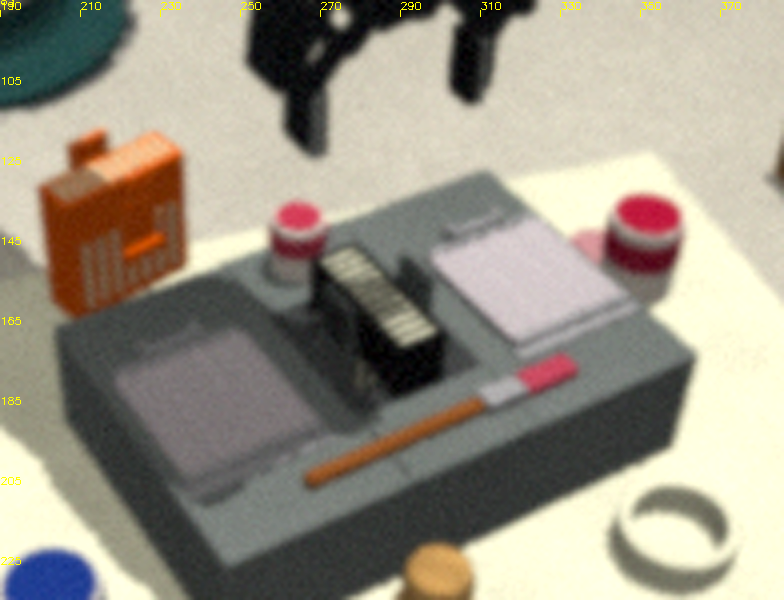

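The picture shows both flaps flat, at (530,280) and (215,410), and the cassette seated at (380,305) with the open fingers above it. I'll descend astride the catches.

```bash
python3 -m jog '[[[0,0,0,0.003,-0.002,0.12,-1],[0,0,0,0,0,0.12,-1],[0,0,0,0,0,0.08,-1],[0,0,0,0,0,0.06,-1],[0,0,0,0,0,0.05,-1],[0,0,0,0,0,0.05,-1],[0,0,0,0,0,0,-1]]]'
python3 need.py -0.001 0 0.084
```

```text
clock: 8.85
tcp_pos: [0.5316, 0.1483, 0.0832]
tool_rot: [-3.141, -0.002, -2.936]
force: [0.9, -0.7, -0.4]
finger_gap: 0.085
grasp_force: 0.0
unit pos [-0.0017 -0.0009] 0.0832 t 8.85 F [ 0.9 -0.7 -0.4] gap 0.08500362841651077 grip 0.0
shift [-0.003  0.004 -0.003] turn [-0.001 -0.002  0.001]
```

```bash
python3 - <<'E'
from h import *
from cell import imaging
crop(imaging.read_camera('scene'),230,105,130,100,6,'pics/s4.png')
E
```

```text
(no output)
```

View pics/s4.png

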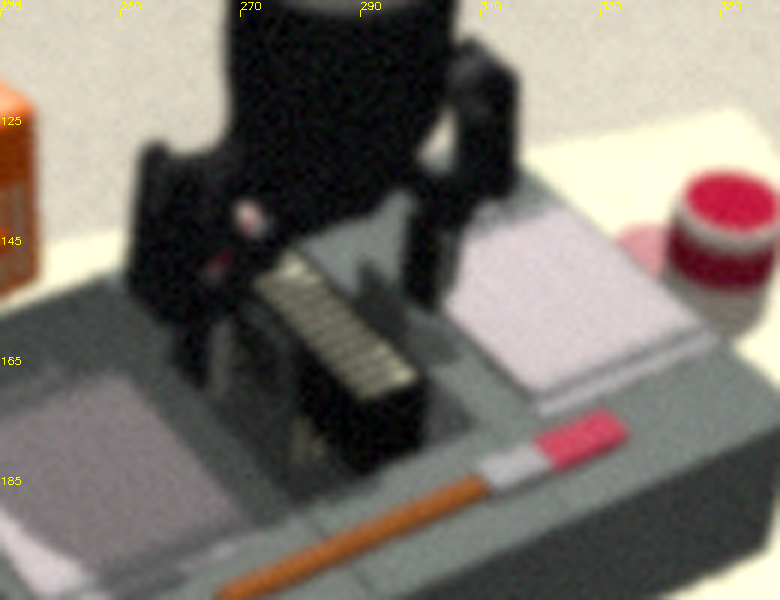

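The fingers, at (195,370) and (425,290), stand on either side of the two catches at (250,345) and (385,305). I'll pinch.

```bash
python3 -m jog '[[[0,0,0,-0.003,0.004,-0.003,0],[0,0,0,0,0,0,0.3],[0,0,0,0,0,0,1],[0,0,0,0,0,0,1],[0,0,0,0,0,0,1],[0,0,0,0,0,0,1],[0,0,0,0,0,0,1]]]' 50
python3 need.py -0.001 0 0.084
```

```text
clock: 9.6
tcp_pos: [0.5335, 0.1507, 0.0868]
tool_rot: [3.141, 0.002, -2.935]
force: [-3.7, 0.4, 17.3]
finger_gap: 0.0366
grasp_force: 49.2
unit pos [0.0007 0.001 ] 0.0868 t 9.6 F [-3.7  0.4 17.3] gap 0.03664646995138652 grip 49.22793209552765
shift [ 0.007 -0.004  0.011] turn [0.001 0.003 0.002]
```

```bash
python3 - <<'E'
from h import *
from cell import imaging
crop(imaging.read_camera('scene'),230,105,130,100,6,'pics/s5.png')
E
```

```text
(no output)
```

View pics/s5.png

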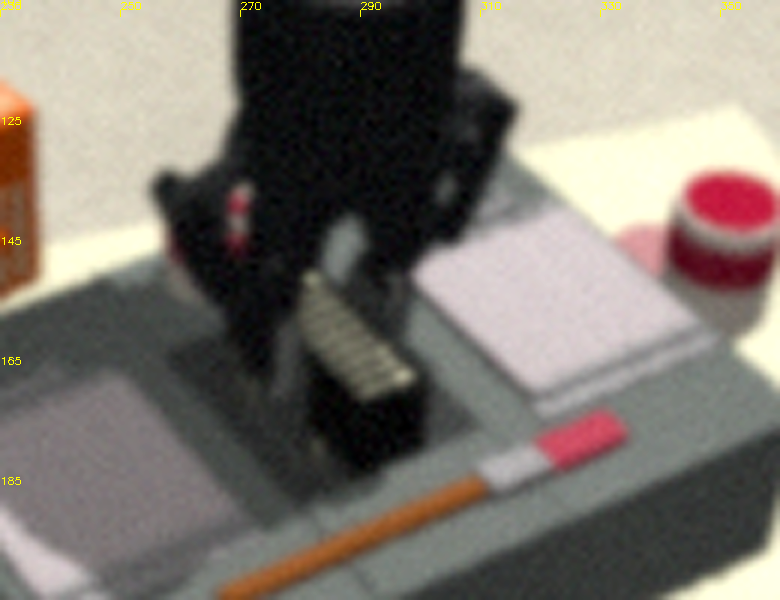

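Both catches are pinched and the cassette is still seated. I'll lift gently and watch the force.

```bash
python3 -m jog '[[[0,0,0,0,0,-0.01,1],[0,0,0,0,0,-0.01,1],[0,0,0,0,0,-0.01,1],[0,0,0,0,0,-0.01,1],[0,0,0,0,0,0,1]]]'
python3 -m jog '[[[0,0,0,0,0,-0.01,1],[0,0,0,0,0,-0.01,1],[0,0,0,0,0,-0.01,1],[0,0,0,0,0,-0.01,1],[0,0,0,0,0,0,1]]]'
```

```text
clock: 10.15
tcp_pos: [0.5328, 0.1501, 0.0956]
tool_rot: [-3.142, 0.0, -2.936]
force: [0.4, -0.1, -3.0]
finger_gap: 0.0363
grasp_force: 51.0
clock: 10.65
tcp_pos: [0.5329, 0.1501, 0.1057]
tool_rot: [-3.142, 0.001, -2.936]
force: [0.4, -0.1, -2.3]
finger_gap: 0.0358
grasp_force: 51.0
```

The load is about 2–3 N with no jamming, so the cassette is moving up. I'll continue to the full height.

```bash
python3 -m jog '[[[0,0,0,0,0,-0.03,1],[0,0,0,0,0,-0.04,1],[0,0,0,0,0,-0.04,1],[0,0,0,0,0,-0.05,1],[0,0,0,0,0,-0.05,1],[0,0,0,0,0,-0.05,1],[0,0,0,0,0,-0.05,1],[0,0,0,0,0,-0.05,1],[0,0,0,0,0,-0.04,1],[0,0,0,0,0,-0.04,1]]]'
python3 -m jog '[[[0,0,0,0,0,-0.02,1],[0,0,0,0,0,-0.01,1],[0,0,0,0,0,0,1],[0,0,0,0,0,0,1]]]'
python3 - <<'E'
from h import *
from cell import imaging
crop(imaging.read_camera('scene'),190,60,196,150,4,'pics/s6.png')
E
```

```text
clock: 11.65
tcp_pos: [0.5326, 0.1501, 0.2162]
tool_rot: [-3.142, 0.0, -2.936]
force: [-0.2, 0.3, -3.4]
finger_gap: 0.0363
grasp_force: 51.0
clock: 12.05
tcp_pos: [0.5325, 0.15, 0.2224]
tool_rot: [-3.141, -0.001, -2.936]
force: [-0.2, 0.2, -2.7]
finger_gap: 0.0366
grasp_force: 51.0
```

View pics/s6.png

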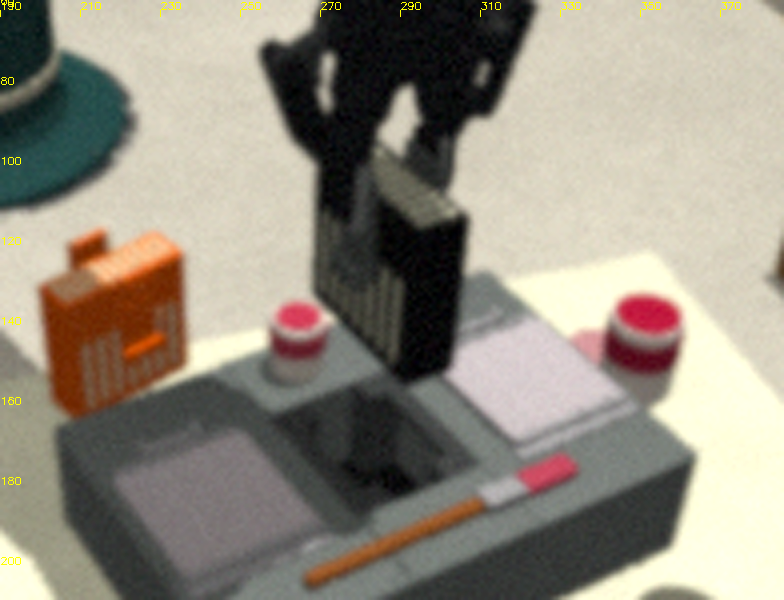

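The cassette hangs upright from its catches over the empty well, with its lower near corner at (408,380), and the flaps are still shut. I'll check the height and hand in.

```bash
python3 - <<'E'
from h import *
c=pickle.load(open('c0.pkl','rb'))['scene']
for z in(.13,.14,.15,.16):print(z,onz(c,[(292,155)],z)[0])
print('expected',.5325+.979*.045+.2036*.015,.15+.2036*.045-.979*.015)
E
python3 -m jog '[[[0,0,0,0,0,0,1],[0,0,0,0,0,0,1],[0,0,0,0,0,0,1]]]'
```

```text
0.13 [0.55335578 0.15894935 0.13      ]
0.14 [0.56421248 0.15380508 0.14      ]
0.15 [0.57506917 0.14866081 0.15      ]
0.16 [0.58592587 0.14351653 0.16      ]
expected 0.5796089999999999 0.144477
clock: 12.4
tcp_pos: [0.5327, 0.15, 0.2227]
tool_rot: [-3.141, -0.0, -2.936]
force: [0.4, 0.9, -2.3]
finger_gap: 0.0367
grasp_force: 51.0
```

The underside is at about 0.153 m and the grip is steady.

```bash
python3 -c "
from cell import ticket
print(ticket.finish_job())"
```

```text
the job is handed in; nothing more can be done
None
```

I snapped both flaps shut and drew the cassette out by its pinched catches. At hand-in it was held upright and still, its underside about 15 cm above the table (roughly 7.5 cm above the unit's top); the judge's verdict was not reported back.

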